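# Press the bottle caps home and lock them under the keeper plate

### The arm

A 6-joint arm with a two-finger parallel gripper is mounted at the origin on the work surface. World frame = base frame: x ahead of the robot, y to its left, z up, the work surface at z = 0. Lengths are in m, angles in rad, forces in N, time in s.
With the tool pointing down it reaches from about 0.375 to 0.975 m from the base axis. Payload 3.8 kg.
Tool frame: the origin (TCP) lies at the very end of the fingers, on their centre line; the grasp point (between the pads) lies 19 mm behind it; z points along the fingers, y is the line along which they close (so a half turn about z gives the same grasp; the last joint's range is limited). The gripper opens to 88 mm and grips with 3 to 60 N. Pads are 18 mm wide; open, the fingers measure 123 mm over their backs; the gripper's body (75 mm by 187 mm) begins 45 mm behind the grasp point.
Start: joints at [1.232, 0.264, 1.604, -0, 1.274, -0.037], TCP at [0.201, 0.644, 0.239] pointing down, gripper open.
Joint ranges: [-2.63, 2.63], [-0.94, 2.18], [0.31, 2.57], [-1.31, 4.45], [0, 2.66], [-2.55, 2.55]. Speed limits (rad/s): [2.57, 2.57, 3.14, 3.14, 3.14, 3.14].

### API

Orientations are given as a 3x3 rotation matrix whose columns are the frame's x, y, z axes.
In Python, from station import arm gives the robot as it stands.
- The arm moves only by the tool jog_arm, never from a script. Its argument "rows" is text: rows parted by semicolons, each of 7 numbers parted by spaces: the shift along the world's x, y, z as a fraction of full scale, then the turn, a rotation vector about the world's x, y, z as a fraction of full scale, then the closure, from -1 (fully open) to 1 (shut). A call has exactly 5 rows; each row shifts and turns the commanded pose from where the row before left it; what a row does not reach is not made up. Full scale, the value 1, is 0.04 m for a shift and 0.08 rad for a turn. A row lasts 1/10 s, in which the tool goes at most 50 mm and 8.59 degrees, less where a joint would pass 70% of its speed; a pose out of reach is approached as far as the arm can. A call with a number of a shift or a turn outside -1 to 1 is refused whole. A call with a gripper value outside its range is refused whole. The fingers move at their own pace and stop on an object; "squeeze" is the grip in N (left out, the last holds). Time passes only in rows, so rows that do not move let the fingers close, or fill a call up. It gives the time, the measured TCP pose, the force, the opening and the grip force at its end, in the units of the state.
- arm.get_obs(): the state, without advancing time (a new reading comes with each control period).
- arm.capture(name): name is "side" or "top" or "wrist"; returns (picture, depth): 420x560x3 uint8, blue, green, red; 420x560 float32, m along the optical axis (not along the pixel's ray), 0 where there is no reading.
- arm.camera_params(name): a dict with "mtx" (3x3 intrinsics, pixels), "eye" and "rotation" of the camera in the world. Camera axes: x right, y down, z forward; pixel columns grow to the right and rows downward; lengths in m; the calibration is good to about 2 mm. A picture is of the moment at which its call begins: read the wrist's pose just before it. camera_params takes no time and is no camera call; for the wrist camera it gives the pose at the moment of the call.
- arm.finish_job(): hands the job in; it is judged then, once.
The state is a dict: "time": time; "joint_pos": joint angles; "dq": joint speeds; "tau": joint torques, N m; "eef_pos": TCP position; "orientation": TCP orientation; "contact_force": force on the tool from outside, world axes, zero at the start; "moment": the same for the moment, N m; "finger_gap": opening from 0.0 (shut) to 1.0 (fully open); "gripper_force": force on a finger pad.
Only numpy, scipy, OpenCV 4.12 (cv2) and the standard library are available. Lean on these libraries where they do the work, as an engineer would, in place of code of your own. Each camera call takes 0.05 s, during which the arm holds its last target. There are 200 camera calls.

### The job

Get the three sample bottles on the shaker ready for shaking. First press down on the white caps so that all three are fully home on their bottles; only then push the steel keeper plate by its orange tab along its guide rails, over the caps, until its front edge is fully home in the slot of the blue end block. Leave the jar on the shaker and the beaker, timer and red-capped bottle on the bench where they stand.

Things in the scene. Friction and masses are not known exactly. Their poses are not given: they have to be found in the camera images.
- shaker: Fixed white bench shaker, base 290 x 340 mm, steel platform 300 x 410 mm, its top 90 mm above the bench. Origin: centre of its underside, on the bench; z up, -x the front with knobs. The bottle carrier runs along its y axis at x = 0. Three bottles stand in it at y = 30, 86 and 142 mm (which is where varies). Low wire clamps (28 mm) stand at x = +-100 mm.
- rails (a point): Mid-line between the two aluminium guide rails, at (0, 0, 178) mm in the shaker's frame, level with the ledges that carry the plate. Rails run from y = -200 to 175 mm, outsides at x = +-37.5 mm, grooves open inward: ledge top 178 mm above the bench, lip from 184 to 187.5 mm. Clear width 52 mm between ledges, 54 between lips, 67 between groove bottoms.
- slot (a point): Middle of the slot's bottom (the stop) in the blue end block, at (0, 185, 180) mm in the shaker's frame, axes as the shaker's. The block spans y = 175 to 195 mm, top 195 mm above the bench. The slot opens to the shaker's -y, 10 mm deep, 6 mm high (178 to 184 mm above the bench), and takes the plate's front edge.
- cap_a_top (a point): Centre of the top face of the white press-on cap of bottle a, which moves with the cap. Cap 36 mm across, 20 mm high. The top is 175 mm above the bench when the cap is fully home and up to 186 mm when it stands proud; a blue neck shows beneath a proud cap.
- cap_b_top (a point): Centre of the top face of the white press-on cap of bottle b, which moves with the cap. Cap 36 mm across, 20 mm high. The top is 175 mm above the bench when the cap is fully home and up to 186 mm when it stands proud; a blue neck shows beneath a proud cap.
- cap_c_top (a point): Centre of the top face of the white press-on cap of bottle c, which moves with the cap. Cap 36 mm across, 20 mm high. The top is 175 mm above the bench when the cap is fully home and up to 186 mm when it stands proud; a blue neck shows beneath a proud cap.
- cap_a (a joint): How far the cap of bottle a is pressed down, m: 0 = standing 11 mm proud, 0.011 = fully home against its stop. It has no spring: it slides straight down against a steady friction of 5 to 10 N and stays where it is left. Over 3 mm proud, it blocks the plate.
- cap_b (a joint): How far the cap of bottle b is pressed down, m: 0 = standing 11 mm proud, 0.011 = fully home against its stop. It has no spring: it slides straight down against a steady friction of 5 to 10 N and stays where it is left. Over 3 mm proud, it blocks the plate.
- cap_c (a joint): How far the cap of bottle c is pressed down, m: 0 = standing 11 mm proud, 0.011 = fully home against its stop. It has no spring: it slides straight down against a steady friction of 5 to 10 N and stays where it is left. Over 3 mm proud, it blocks the plate.
- plate: Loose flat dark-steel keeper plate, 64 mm wide (x), 178 mm long (y), 4 mm thick, 0.22 kg. Origin: centre of its underside. It starts in the rails at the shaker's -y end, short of the bottles, axes along the shaker's, underside 178 mm above the bench, and slides freely 180 to 210 mm along the shaker's +y to the stop, 3 mm above seated caps.
- plate_front (a point): Middle of the plate's front (+y) edge, half way up its thickness. It coincides with point slot when the plate is home.
- tab (a point): Centre of the outer (-y) face of the orange tab that stands up from the plate's tail end, 18 mm above the plate's underside. Tab 40 mm wide (x), 6 mm thick (y), top 30 mm above the plate's underside. Push here towards the plate's +y.
- jar: Small loose amber jar with black lid, 42 mm across, 55 mm high, standing in a clamp ring on the platform, rear side. Origin: centre of its underside. Leave it.
- beaker: Loose glass beaker, 72 mm across, 90 mm high, on the bench to the robot's left. Origin: centre of its underside. Leave it.
- timer: Loose white timer 30 x 65 mm, 60 mm high, on the bench to the robot's left. Origin: centre of its underside. Leave it.
- reagent: Loose white bottle with red cap, 68 mm across, 150 mm high, on the bench to the robot's right. Origin: centre of its underside. Leave it.
There are look-alikes about, which are no part of the job. What is shaped like the plate but purple or turquoise is not meant.

How it is judged:
On the way, in this order (a step that is already met when the one before it is completed fails the run):
1. all three caps are fully home (value of joint each of cap_a, cap_b, cap_c above 0.0092 m), for 0.2 s.
2. the keeper plate is fully home in the end block's slot, over the caps (all of step 1 and y of plate_front in the frame of slot above -0.005 m and z of plate_front in the frame of slot between -0.004 and 0.004 m and angle between the y axis of plate and the y axis of shaker, either way round below 0.06 rad and angle between plate's own z axis and vertical below 0.06 rad), for 0.2 s.
At the end, for the whole second after the job is handed in: All three caps are within 1.8 mm of fully home; the keeper plate lies flat in the rails with its front edge within 5 mm of the slot's bottom, at rest (all of step 2 and linear speed of plate below 0.01 m/s); the robot touches nothing.
It fails at once if the keeper plate is pushed onto the bottles while a cap is still proud (y of plate_front in the frame of slot above -0.155 m and value of joint any of cap_a, cap_b, cap_c below 0.008 m).
It fails at once if the jar is displaced or knocked over (distance of jar from where it was at the start of the episode above 0.025 m or angle between jar's own z axis and vertical above 0.4 rad).
It fails at once if the beaker is displaced or knocked over (distance of beaker from where it was at the start of the episode above 0.025 m or angle between beaker's own z axis and vertical above 0.4 rad).
It fails at once if the timer is displaced or knocked over (distance of timer from where it was at the start of the episode above 0.025 m or angle between timer's own z axis and vertical above 0.4 rad).
It fails at once if the reagent is displaced or knocked over (distance of reagent from where it was at the start of the episode above 0.025 m or angle between reagent's own z axis and vertical above 0.4 rad).
It also fails if it takes over 51 s, if anything falls off the work surface, if the arm or the gripper's body presses on something with over 40 N, if the wrist force passes 120 N, or if a joint passes its speed limit or range.

## Working session

There is one attempt and no reset: what is moved stays moved. The work goes in short steps, Python scripts to look and compute and a tool call to move; the robot and the scene stay as the last step left them, time stands still between calls to the robot, and variables do not carry over. Pictures are saved under pics/ and viewed, at most 10 in all, crops included, and the job is handed in when it is done.

Besides the shell and the picture viewer there is one more tool, called after "Request:" as name(argument=value, ...) on one line, values as JSON. jog_arm: Moves the arm, as the interface text tells. Its arguments: {"type":"object","properties":{"rows":{"type":"string"},"squeeze":{"type":"number"}},"required":["rows"]}

```bash
mkdir -p pics; cat > h.py <<'E'
import numpy as np, cv2
from station import arm
def cap(n):
    p=arm.camera_params(n); im,d=arm.capture(n); return im,d,p
def pts(d,p):
    K=np.array(p["mtx"]);R=np.array(p["rotation"]);e=np.array(p["eye"])
    v,u=np.indices(d.shape)
    c=np.stack([(u-K[0,2])/K[0,0]*d,(v-K[1,2])/K[1,1]*d,d],-1)
    return c@R.T+e
def ray(p,u,v,z):
    K=np.array(p["mtx"]);R=np.array(p["rotation"]);e=np.array(p["eye"])
    r=R@np.array([(u-K[0,2])/K[0,0],(v-K[1,2])/K[1,1],1.]);return e+r*(z-e[2])/r[2]
E
python3 - <<'E'
from h import *
for n in("top","side"):
    im,d,p=cap(n); cv2.imwrite(f"pics/{n}0.png",im); np.savez(f"{n}0.npz",im=im,d=d,**{k:np.array(p[k]) for k in("mtx","eye","rotation")})
    print(n,np.round(p["eye"],3),np.round(p["rotation"],2).tolist())
o=arm.get_obs();print(o["time"],o["eef_pos"],np.round(o["orientation"],3).tolist(),o["finger_gap"])
E
```

```text
top [ 0.422 -0.021  1.573] [[0.02, -0.99, 0.13], [-1.0, -0.02, 0.01], [-0.0, -0.13, -0.99]]
side [0.346 0.698 0.908] [[-0.95, -0.21, 0.24], [-0.32, 0.68, -0.66], [-0.02, -0.7, -0.71]]
0.1 [0.2004421  0.64388694 0.23754003] [[-0.955, 0.297, -0.001], [0.297, 0.955, -0.002], [0.0, -0.002, -1.0]] 0.998310546895966
```

View pics/top0.png

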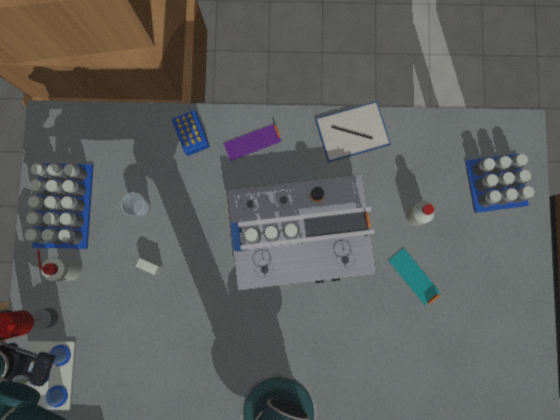

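View pics/side0.png

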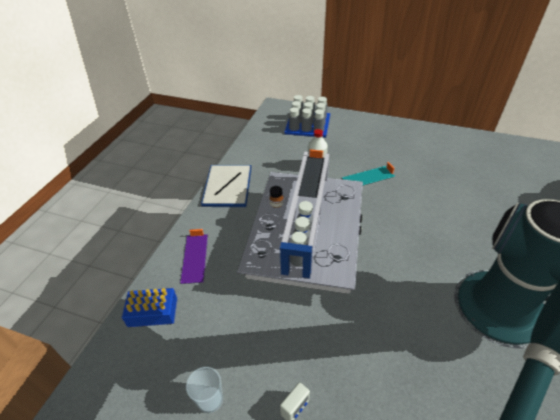

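The top view shows the shaker with its blue block at (237,237), white caps at (250,234), (270,232) and (291,230), the dark plate at (338,222) and its orange tab at (368,218).
- **Plate look-alikes:** purple (253,140) and turquoise (414,276), both with orange tabs, both off the rails and rejected.
- **Cap look-alikes:** rack bottles around (60,200) and (505,180), rejected because they aren't in the carrier.

Next I'll measure positions and take one close crop.

```bash
python3 - <<'E'
from h import *
S={n:np.load(n+"0.npz") for n in("top","side")}
s=S["top"];im,d=s["im"],s["d"];P=pts(d,s)
x,y,z=P[...,0],P[...,1],P[...,2]
hsv=cv2.cvtColor(im,cv2.COLOR_BGR2HSV)
# rails: points high above bench within shaker area
roi=np.zeros(d.shape,bool);roi[170:300,225:380]=1
plat=roi&(abs(z-.09)<.006)
pc=P[plat][:,:2].astype(np.float32);print("platform",cv2.minAreaRect(pc),np.median(z[plat]))
hi=roi&(z>.165)&(z<.23)
r=cv2.minAreaRect(P[hi][:,:2].astype(np.float32));print("rails box",r)
blue=roi&(hsv[...,0]>95)&(hsv[...,0]<125)&(hsv[...,1]>140)
org=roi&(hsv[...,0]<18)&(hsv[...,1]>140)
for n,m in(("blue",blue),("orange",org)):
    q=m&(z>.15);print(n,m.sum(),P[q].mean(0),P[q].min(0),P[q].max(0))
wh=(hi&(hsv[...,1]<60)&(hsv[...,2]>190)).astype(np.uint8)
k,l,st,c=cv2.connectedComponentsWithStats(wh)
for i in range(1,k):
    if st[i,4]>20: print(c[i],st[i,4],P[l==i].mean(0),np.percentile(z[l==i],[10,50,90]))
for (u,v) in((250,234),(270,232),(291,230),(340,222),(237,237),(368,218)):
    print(u,v,im[v,u],np.median(P[v-3:v+4,u-3:u+4].reshape(-1,3),0).round(4))
a=cv2.resize(S["top"]["im"][170:300,225:380],(620,520),interpolation=cv2.INTER_CUBIC)
b=cv2.resize(S["side"]["im"][140:290,270:340],(168,360),interpolation=cv2.INTER_CUBIC);b=cv2.copyMakeBorder(b,0,160,0,0,0)
cv2.imwrite("pics/crop1.png",np.hstack([a,b]))
E
```

```text
platform ((0.5470970273017883, -0.056219249963760376), (0.3003807067871094, 0.41047582030296326), 7.931862831115723) 0.09042984715608116
rails box ((0.5464911460876465, -0.058335065841674805), (0.07748794555664062, 0.39523380994796753), 8.031953811645508)
blue 158 [0.51846387 0.12493179 0.20374349] [ 0.42193699 -0.0211488   0.1772947 ] [0.55557498 0.1366061  1.57333076]
orange 38 [ 0.56963818 -0.23768316  0.20747092] [ 0.55296147 -0.24237711  0.19974005] [ 0.589276   -0.23349072  0.21253038]
250 234 [158 165 162] [0.5266 0.0866 0.1824]
270 232 [158 167 164] [0.5334 0.0308 0.1792]
291 230 [161 169 165] [ 0.5398 -0.0279  0.183 ]
340 222 [69 65 62] [ 0.5652 -0.1651  0.182 ]
237 237 [119  75  45] [0.5174 0.1234 0.1949]
368 218 [ 52 101 163] [ 0.5832 -0.239   0.1849]
```

View pics/crop1.png

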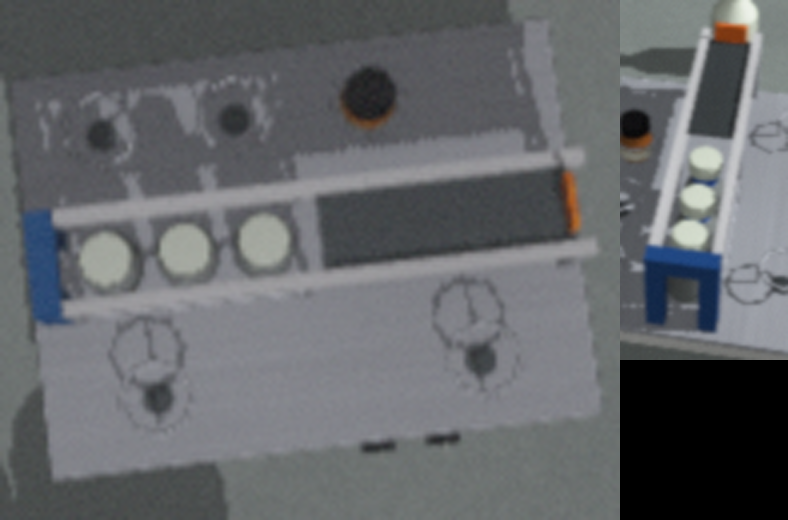

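The crop confirms it: the dark plate with its orange tab lies in the rails, with three white caps in front showing blue necks, and the blue block at the far end. The geometry fits the given sizes:
- **Shaker:** origin about (0.547, -0.057), yaw +7.95°.
- **Cap centres:** c (0.527, 0.085), b (0.535, 0.029), a (0.543, -0.026).
- **Tab:** about (0.57, -0.238).

I'll shut the fingers, align their closing line with the shaker's y axis and go over the far cap.

Request:
jog_arm(rows="0.58 -1 0 0 0 0.55 1;0.58 -1 0 0 0 0.55 1;0.58 -1 0 0 0 0.55 1;0.58 -1 0 0 0 0.55 1;0.58 -1 0 0 0 0.55 1", squeeze=20)

```text
time: 0.6
eef_pos: [0.317, 0.4426, 0.2381]
orientation: [[-0.997, 0.079, -0.0], [0.079, 0.997, -0.001], [0.0, -0.001, -1.0]]
contact_force: [0.2, 0.7, 0.8]
finger_gap: 0.565
gripper_force: 0.0
```

Request:
jog_arm(rows="0.58 -1 0 0 0 0.55 1;0.58 -1 0 0 0 0.55 1;0.58 -1 0 0 0 0.55 1;0.58 -1 0 0 0 0.55 1;0.58 -1 0 0 0 0.55 1")

```text
time: 1.1
eef_pos: [0.4329, 0.2426, 0.2384]
orientation: [[-0.99, -0.14, -0.0], [-0.14, 0.99, -0.0], [0.0, -0.0, -1.0]]
contact_force: [-0.2, 0.1, -0.9]
finger_gap: 0.119
gripper_force: 0.0
```

Request:
jog_arm(rows="0.58 -1 0 0 0 0 1;0.58 -1 0 0 0 0 1;0.58 -1 0 0 0 0 1;0.6 -1 0 0 0 0 1;0 0 0 0 0 0 1")

```text
time: 1.6
eef_pos: [0.5282, 0.08, 0.2384]
orientation: [[-0.991, -0.132, 0.001], [-0.132, 0.991, -0.002], [-0.0, -0.002, -1.0]]
contact_force: [-0.1, 1.3, -0.3]
finger_gap: 0.007
gripper_force: 0.0
```

Request:
jog_arm(rows="0 0.12 -0.6 0 0 0 1;0 0 -0.6 0 0 0 1;0 0 -0.1 0 0 0 1;0 0 -0.1 0 0 0 1;0 0 -0.1 0 0 0 1")

```text
time: 2.1
eef_pos: [0.5251, 0.0898, 0.18]
orientation: [[-0.99, -0.139, -0.002], [-0.139, 0.99, -0.0], [0.002, 0.0, -1.0]]
contact_force: [-6.1, -0.3, 6.4]
finger_gap: 0.006
gripper_force: 3.8
```

Request:
jog_arm(rows="0 0 -0.05 0 0 0 1;0 0 -0.05 0 0 0 1;0 0 0 0 0 0 1;0 0 0 0 0 0 1;0 0 0 0 0 0 1")

```text
time: 2.6
eef_pos: [0.5261, 0.0899, 0.1762]
orientation: [[-0.99, -0.138, 0.0], [-0.138, 0.99, 0.001], [-0.0, 0.0, -1.0]]
contact_force: [-4.3, 0.3, 5.8]
finger_gap: 0.006
gripper_force: 3.2
```

Request:
jog_arm(rows="0 0 -0.05 0 0 0 1;0 0 -0.05 0 0 0 1;0 0 0 0 0 0 1;0 0 0 0 0 0 1;0 0 0 0 0 0 1")

```text
time: 3.1
eef_pos: [0.5263, 0.09, 0.1752]
orientation: [[-0.99, -0.138, 0.001], [-0.138, 0.99, 0.001], [-0.001, 0.001, -1.0]]
contact_force: [-11.3, -0.9, 21.4]
finger_gap: 0.005
gripper_force: 10.9
```

Request:
jog_arm(rows="0 0 0.6 0 0 0 1;0.11 -0.76 0 0 0 0 1;0.11 -0.76 0 0 0 0 1;0 0 0 0 0 0 1;0 0 -0.2 0 0 0 1")

```text
time: 3.6
eef_pos: [0.5363, 0.0286, 0.1879]
orientation: [[-0.991, -0.136, 0.003], [-0.136, 0.991, 0.001], [-0.003, 0.0, -1.0]]
contact_force: [0.8, 0.4, 0.7]
finger_gap: 0.006
gripper_force: 0.0
```

Request:
jog_arm(rows="0 0 -0.1 0 0 0 1;0 0 -0.1 0 0 0 1;0 0 -0.1 0 0 0 1;0 0 -0.1 0 0 0 1;0 0 0 0 0 0 1")

```text
time: 4.1
eef_pos: [0.5347, 0.0294, 0.1752]
orientation: [[-0.99, -0.139, -0.001], [-0.139, 0.99, -0.0], [0.001, 0.0, -1.0]]
contact_force: [-12.7, -0.4, 27.5]
finger_gap: 0.007
gripper_force: 13.2
```

Request:
jog_arm(rows="0 0 0.6 0 0 0 1;0.1 -0.69 0 0 0 0 1;0.1 -0.69 0 0 0 0 1;0 0 0 0 0 0 1;0 0 -0.2 0 0 0 1")

```text
time: 4.6
eef_pos: [0.5437, -0.0262, 0.1871]
orientation: [[-0.991, -0.137, 0.002], [-0.137, 0.991, 0.001], [-0.002, 0.0, -1.0]]
contact_force: [0.2, -0.6, -0.8]
finger_gap: 0.004
gripper_force: 0.0
```

Request:
jog_arm(rows="0 0 -0.1 0 0 0 1;0 0 -0.1 0 0 0 1;0 0 -0.1 0 0 0 1;0 0 -0.1 0 0 0 1;0 0 0 0 0 0 1")

```text
time: 5.1
eef_pos: [0.5429, -0.0257, 0.1752]
orientation: [[-0.99, -0.139, -0.0], [-0.139, 0.99, -0.0], [0.0, -0.0, -1.0]]
contact_force: [-12.9, 0.1, 26.6]
finger_gap: 0.003
gripper_force: 13.4
```

All three caps stopped at z = 0.175 with over 20 N. I'll lift and go behind the tab.

Request:
jog_arm(rows="0 0 0.8 0 0 0 1;0 0 0.8 0 0 0 1;0.13 -0.94 0 0 0 0 1;0.13 -0.94 0 0 0 0 1;0.13 -0.94 0 0 0 0 1")

```text
time: 5.6
eef_pos: [0.5587, -0.139, 0.2344]
orientation: [[-0.99, -0.14, -0.0], [-0.14, 0.99, 0.001], [0.0, 0.001, -1.0]]
contact_force: [0.7, 0.3, -0.8]
finger_gap: 0.005
gripper_force: 0.0
```

Request:
jog_arm(rows="0.13 -0.94 0 0 0 0 1;0.13 -0.94 0 0 0 0 1;0.13 -0.94 0 0 0 0 1;0.13 -0.94 0 0 0 0 1;0 0 0 0 0 0 1")

```text
time: 6.1
eef_pos: [0.5796, -0.2928, 0.2332]
orientation: [[-0.991, -0.135, -0.001], [-0.135, 0.991, -0.001], [0.001, -0.001, -1.0]]
contact_force: [-0.6, 0.3, -0.0]
finger_gap: 0.005
gripper_force: 0.0
```

```bash
python3 - <<'E'
from h import *
im,d,p=cap("side");P=pts(d,p)
hsv=cv2.cvtColor(im,cv2.COLOR_BGR2HSV)
o=arm.get_obs();print(o["time"],o["eef_pos"])
c0=np.array([.547,-.0565]);a=np.radians(7.95);X=np.array([np.cos(a),np.sin(a)]);Y=np.array([-X[1],X[0]])
sx=(P[...,:2]-c0)@X;sy=(P[...,:2]-c0)@Y;z=P[...,2]
org=(hsv[...,0]<18)&(hsv[...,1]>140)&(abs(sx)<.03)&(z>.18)&(z<.23)
print("tab side",org.sum(),np.percentile(sy[org],[5,50,95]),np.percentile(sx[org],[5,95]))
for n,yy in(("a",.03),("b",.086),("c",.142)):
    m=(np.hypot(sx,sy-yy)<.012)&(z>.16)&(z<.2);print(n,m.sum(),np.median(z[m]).round(4))
t=np.load("top0.npz");Pt=pts(t["d"],t);h=cv2.cvtColor(t["im"],cv2.COLOR_BGR2HSV)
sx=(Pt[...,:2]-c0)@X;sy=(Pt[...,:2]-c0)@Y;zt=Pt[...,2]
m=(h[...,0]<18)&(h[...,1]>140)&(abs(sx)<.03)&(zt>.195)&(zt<.22);print("tab top",m.sum(),np.percentile(sy[m],[2,50,98]))
print("tool shaker", (o["eef_pos"][:2]-c0)@X,(o["eef_pos"][:2]-c0)@Y)
cv2.imwrite("pics/s2.png",cv2.resize(im[120:290,230:380],(600,680))[:600])
E
```

```text
6.15 [ 0.57929925 -0.29057519  0.23314434]
tab side 132 [-1.18321708 -0.18094798 -0.17716108] [-0.02599684  0.01338705]
a 45 0.1735
b 50 0.1732
c 58 0.1732
tab top 43 [-0.18617529 -0.18162771  0.72948851]
tool shaker -0.00038585340904045973 -0.23629279626170024
```

View pics/s2.png

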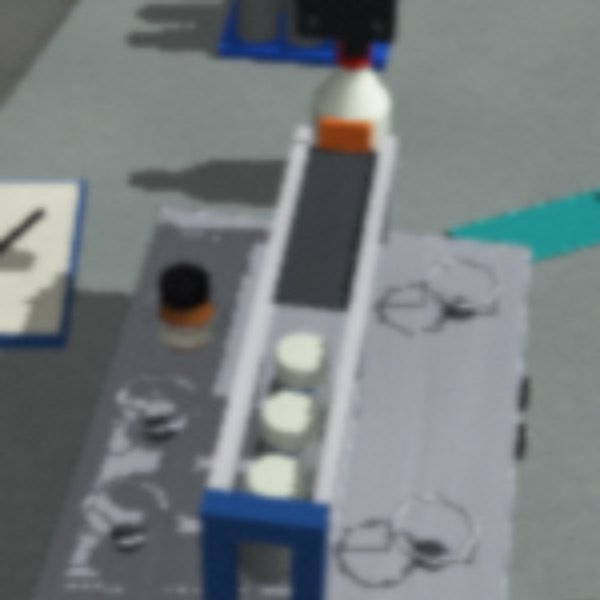

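All caps now read level (~0.173–0.175) with no blue necks visible. The tab's outer face is at shaker y ≈ -0.185 and the fingers are at -0.236, clear behind it. I'll lower to 0.193 and push along shaker +y.

Request:
jog_arm(rows="0 0 -0.5 0 0 0 1;0 0 -0.5 0 0 0 1;-0.042 0.3 0 0 0 0 1;-0.042 0.3 0 0 0 0 1;-0.028 0.2 0 0 0 0 1")

```text
time: 6.65
eef_pos: [0.5753, -0.2556, 0.1957]
orientation: [[-0.99, -0.139, 0.001], [-0.139, 0.99, 0.0], [-0.001, -0.0, -1.0]]
contact_force: [0.4, 0.0, -0.9]
finger_gap: 0.005
gripper_force: 0.0
```

Request:
jog_arm(rows="-0.028 0.2 0 0 0 0 1;-0.042 0.3 0 0 0 0 1;-0.042 0.3 0 0 0 0 1;-0.042 0.3 0 0 0 0 1;-0.042 0.3 0 0 0 0 1")

```text
time: 7.15
eef_pos: [0.5677, -0.2017, 0.196]
orientation: [[-0.99, -0.138, 0.002], [-0.138, 0.99, -0.002], [-0.002, -0.002, -1.0]]
contact_force: [0.2, -2.7, 3.2]
finger_gap: 0.0
gripper_force: 1.6
```

Request:
jog_arm(rows="-0.042 0.3 0 0 0 0 1;-0.042 0.3 0 0 0 0 1;-0.042 0.3 0 0 0 0 1;-0.042 0.3 0 0 0 0 1;-0.042 0.3 0 0 0 0 1")

```text
time: 7.65
eef_pos: [0.5585, -0.1409, 0.1946]
orientation: [[-0.99, -0.138, -0.0], [-0.138, 0.99, -0.0], [0.0, 0.0, -1.0]]
contact_force: [-0.2, -3.8, 2.7]
finger_gap: 0.003
gripper_force: 1.7
```

Request:
jog_arm(rows="-0.042 0.3 0 0 0 0 1;-0.042 0.3 0 0 0 0 1;-0.042 0.3 0 0 0 0 1;-0.028 0.2 0 0 0 0 1;-0.028 0.2 0 0 0 0 1")

```text
time: 8.15
eef_pos: [0.5512, -0.0891, 0.1946]
orientation: [[-0.99, -0.138, -0.0], [-0.138, 0.99, -0.0], [0.0, 0.0, -1.0]]
contact_force: [1.1, -2.5, 2.3]
finger_gap: 0.007
gripper_force: 1.5
```

Request:
jog_arm(rows="-0.021 0.15 0 0 0 0 1;-0.021 0.15 0 0 0 0 1;-0.014 0.1 0 0 0 0 1;-0.014 0.1 0 0 0 0 1;0 0 0 0 0 0 1")

```text
time: 8.65
eef_pos: [0.5483, -0.0692, 0.1944]
orientation: [[-0.99, -0.138, -0.001], [-0.138, 0.99, 0.001], [0.001, 0.001, -1.0]]
contact_force: [0.6, -0.4, -0.7]
finger_gap: 0.003
gripper_force: 0.1
```

Request:
jog_arm(rows="-0.007 0.05 0 0 0 0 1;-0.007 0.05 0 0 0 0 1;0 0 0 0 0 0 1;0 0 0 0 0 0 1;0 0 0 0 0 0 1")

```text
time: 9.15
eef_pos: [0.5478, -0.0657, 0.1944]
orientation: [[-0.99, -0.138, -0.001], [-0.138, 0.99, 0.001], [0.001, 0.001, -1.0]]
contact_force: [-0.5, -0.8, -0.7]
finger_gap: 0.001
gripper_force: 0.0
```

Request:
jog_arm(rows="-0.007 0.05 0 0 0 0 1;-0.007 0.05 0 0 0 0 1;0 0 0 0 0 0 1;0 0 0 0 0 0 1;0 0 0 0 0 0 1")

```text
time: 9.65
eef_pos: [0.5475, -0.0629, 0.1948]
orientation: [[-0.99, -0.138, 0.0], [-0.138, 0.99, -0.002], [0.0, -0.002, -1.0]]
contact_force: [0.0, -5.2, 0.1]
finger_gap: 0.004
gripper_force: 2.5
```

```bash
cat > chk.py <<'E'
from h import *
im,d,p=cap("side");P=pts(d,p)
hsv=cv2.cvtColor(im,cv2.COLOR_BGR2HSV)
c0=np.array([.547,-.0565]);a=np.radians(7.95);X=np.array([np.cos(a),np.sin(a)]);Y=np.array([-X[1],X[0]])
sx=(P[...,:2]-c0)@X;sy=(P[...,:2]-c0)@Y;z=P[...,2]
org=(hsv[...,0]<18)&(hsv[...,1]>140)&(abs(sx)<.03)&(z>.18)&(z<.215)
print("tab +y face",org.sum(),np.percentile(sy[org],[5,25,50,75,95]),"exp .013 when home; z",z[org].max())
o=arm.get_obs();print(o["time"],o["eef_pos"],(o["eef_pos"][:2]-c0)@Y,o["contact_force"])
import sys
cv2.imwrite(sys.argv[1],cv2.resize(im[130:280,250:370],(640,800))[200:])
E
python3 chk.py pics/s3.png
```

```text
tab +y face 156 [-1.18846732 -1.18263918 -1.17581039  0.01365458  0.01606114] exp .013 when home; z 0.21491431812086192
9.7 [ 0.54753376 -0.06289697  0.19480866] -0.0064093172028018485 [-0.43615049 -5.2821578  -0.37257102]
```

View pics/s3.png

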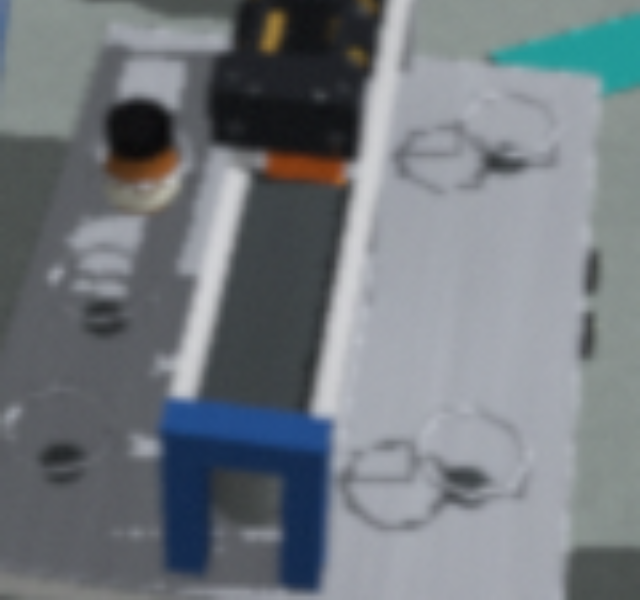

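The picture shows the plate's front edge inside the blue block at (250,400), with the tab's front face at about 0.014 (0.013 expected when home). I'll push a little more to confirm it is against the stop.

Request:
jog_arm(rows="-0.007 0.05 0 0 0 0 1;-0.007 0.05 0 0 0 0 1;0 0 0 0 0 0 1;0 0 0 0 0 0 1;0 0 0 0 0 0 1")

```text
time: 10.2
eef_pos: [0.5479, -0.0625, 0.1959]
orientation: [[-0.99, -0.138, 0.003], [-0.138, 0.99, -0.009], [-0.001, -0.009, -1.0]]
contact_force: [0.9, -15.9, 1.7]
finger_gap: 0.006
gripper_force: 8.0
```

The tool hardly moved and the force rose to 16 N, so the plate is on its stop. I'll back off and lift clear.

Request:
jog_arm(rows="0.03 -0.2 0 0 0 0 1;0.07 -0.5 0 0 0 0 1;0.07 -0.5 0.5 0 0 0 1;0 0 1 0 0 0 1;0 0 1 0 0 0 1")

```text
time: 10.7
eef_pos: [0.5529, -0.1056, 0.2945]
orientation: [[-0.991, -0.137, -0.003], [-0.137, 0.991, 0.002], [0.003, 0.003, -1.0]]
contact_force: [0.6, -0.3, -0.5]
finger_gap: 0.009
gripper_force: 0.0
```

Request:
jog_arm(rows="0 -0.5 0.5 0 0 0 1;0 -0.5 0 0 0 0 1;0 -0.5 0 0 0 0 1;0 0 0 0 0 0 1;0 0 0 0 0 0 1")

```text
time: 11.2
eef_pos: [0.5536, -0.1654, 0.3143]
orientation: [[-0.991, -0.137, -0.001], [-0.137, 0.991, 0.002], [0.0, 0.002, -1.0]]
contact_force: [0.2, 1.1, -0.7]
finger_gap: 0.005
gripper_force: 0.0
```

```bash
python3 chk.py pics/s4.png
```

```text
tab +y face 176 [-1.18424432 -1.1757686   0.01243678  0.01401041  0.01556097] exp .013 when home; z 0.21459527721981975
11.25 [ 0.55360424 -0.16510209  0.31428249] -0.10847175229541949 [ 0.13922705 -0.05398903 -0.57787157]
```

View pics/s4.png

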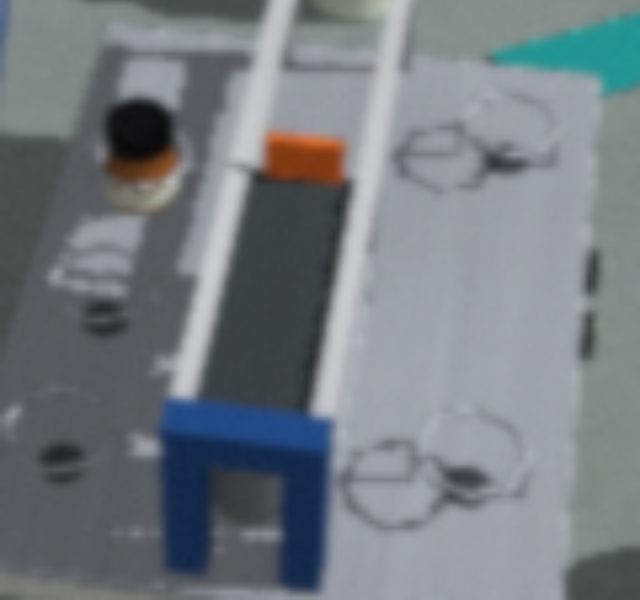

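The plate lies flat with its front in the block, the tab at (305,157) is at the home position (0.013), the jar is untouched, and the robot is clear.

```bash
python3 -c "
from station import arm
print(arm.finish_job())"
```

```text
the job is handed in; nothing more can be done
None
```

I pressed all three caps fully home, then slid the keeper plate to its stop in the end block's slot, and handed the job in at about 11 s with the arm clear; the hand-in returned no verdict.

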